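# Lay the camp-kitchen board for two

### The job

First lift the middle section of the wooden trivet straight up out of its interlock and lay it flat on the board midway between the two enamel plates, then stand the salt shaker on the middle of it. Stand the mug straight behind the large plate (on the side away from the robot), and the sugar jar beside the small plate on its outer side, away from the large plate and level with the plate's middle, each about a finger's width (20 mm) off the rim. Leave the plates and the scrubbing brush where they lie, and do not drop anything or knock anything over.

Things in the scene. Friction and masses are not known exactly. Their poses are not given: they have to be found in the camera images.
- trivet: Wooden trivet, fixed: two end blocks 50 mm wide (y), 25 mm high, 27 to 72 mm either side of the origin along x, joined below by a batten 5 mm thick, 30 mm wide. 144 x 50 mm overall. Origin: centre of the underside. The loose middle section lies on the batten, its T-shaped tongues caught in slots of the end blocks with 2 mm play, so it comes out only straight up.
- tile: Loose middle section of the trivet: 20 mm thick, 50 x 50 mm, with a T-shaped tongue (26 mm wide) on each x end, 84 mm overall along x. Origin: centre of its underside, at the start 5 mm above the board, its top flush with the end blocks, x parallel to the trivet's x. Its plain sides, 50 mm apart along y, are free and can be gripped from above. 35 to 70 g.
- plate_large: White round enamel plate, 170 mm across, 18 mm high, loose on the board, not to be moved. Origin: centre of the underside; axes parallel to the world's (x away from the robot). The two plates lie side by side, 270 to 285 mm between centres, the large one to the left or the right.
- plate_small: White round enamel plate, 130 mm across the rim, 16 mm high, otherwise as the large one.
- shaker: Glass salt shaker with a steel twist top, standing: 40 mm diameter at the foot, 37 to 39 mm above, 79 mm high. Origin: centre of the underside; z up. 90 to 180 g.
- mug: White enamel mug, open on top, 62 mm across, 72 mm high, with a handle standing out to its own +y. Origin: centre of the underside of the round body (handle not counted); z up. Grip it across the round body along its x axis, at right angles to the handle. 100 to 210 g.
- jar: Small terracotta sugar jar with a flat wooden lid fixed on, 53 mm diameter, 58 mm high, no handle. Origin: centre of the underside; z up. 140 to 280 g.
- brush: Bystander: wooden scrubbing brush lying bristles down, 85 x 40 mm, 34 mm high, loose. Origin: centre of the underside; x along its length.
Things that resemble listed ones, but are neither listed nor needed, are in the scene too. Of the things like the mug, leave any that is black or purple; of the rest the smaller one is meant.

How it is judged:
On the way, in this order (a step that is already met when the one before it is completed fails the run):
1. the middle section has been lifted straight up clear of the trivet (z of tile in the frame of trivet above 0.027 m and horizontal distance between tile and trivet below 0.012 m), for 0.02 s.
2. the middle section lies flat on the board midway between the plates (horizontal distance between tile and plate_large below 0.168 m and horizontal distance between tile and plate_small below 0.158 m and x of tile in the frame of plate_large between -0.025 and 0.025 m and x of tile in the frame of plate_small between -0.025 and 0.025 m and height (world z) of tile below 0.004 m and angle between tile's own z axis and vertical below 0.08 rad), for 0.2 s.
3. the salt shaker stands on the middle section (horizontal distance between shaker and tile below 0.015 m and z of shaker in the frame of tile between 0.016 and 0.024 m and angle between shaker's own z axis and vertical below 0.08 rad), for 0.2 s.
At the end, for the whole second after the job is handed in: Section flat on the board, centre within 168/158 mm of the large/small plate centres and 25 mm of both in x; shaker on it within 15 mm of centre; mug 119-154 mm behind the large plate centre, 18 mm sideways; jar 94-129 mm outward of the small plate centre, 20 mm in x; all upright, released, at rest (all of step 2 and all of step 3 and x of mug in the frame of plate_large between 0.119 and 0.154 m and y of mug in the frame of plate_large between -0.018 and 0.018 m and height (world z) of each of mug, jar below 0.004 m and angle between each of mug, jar's own z axis and vertical below 0.08 rad and horizontal distance between jar and plate_small between 0.094 and 0.129 m and x of jar in the frame of plate_small between -0.02 and 0.02 m and horizontal distance between jar and plate_large above 0.34 m and linear speed of each of tile, shaker, mug, jar, plate_large, plate_small below 0.01 m/s and angular speed of each of tile, shaker, mug, jar, plate_large, plate_small below 0.1 rad/s); the robot touches nothing.
It fails at once if a plate is pushed more than 15 mm from where it lay (distance of any of plate_large, plate_small from where it was at the start of the episode above 0.015 m).
It fails at once if the scrubbing brush is pushed more than 30 mm from where it lay (distance of brush from where it was at the start of the episode above 0.03 m).
It fails at once if the shaker, mug or jar is tipped over (leans more than 40 degrees) (angle between any of shaker, mug, jar's own z axis and vertical above 0.7 rad).
It fails at once if a moved thing is dropped (falls freely, faster than 0.5 m/s, some 13 mm) ((contact force between tile and anything else below 0.01 N and contact force between tile and the fingers below 0.01 N and linear speed of tile above 0.5 m/s) or (contact force between shaker and anything else below 0.01 N and contact force between shaker and the fingers below 0.01 N and linear speed of shaker above 0.5 m/s) or (contact force between mug and anything else below 0.01 N and contact force between mug and the fingers below 0.01 N and linear speed of mug above 0.5 m/s) or (contact force between jar and anything else below 0.01 N and contact force between jar and the fingers below 0.01 N and linear speed of jar above 0.5 m/s)).
It also fails if it takes over 102 s, if anything falls off the work surface, if the arm or the gripper's body presses on something with over 40 N, if the wrist force passes 120 N, or if a joint passes its speed limit or range.

### The arm

A 7-joint arm with a two-finger parallel gripper is mounted at the origin on the work surface. World frame = base frame: x ahead of the robot, y to its left, z up, the work surface at z = 0. Lengths are in m, angles in rad, forces in N, time in s.
With the tool pointing down it reaches from about 0.4 to 0.85 m from the base axis. Payload 10.4 kg.
Tool frame: the origin (TCP) lies at the very end of the fingers, on their centre line; the grasp point (between the pads) lies r.tcp_to_grasp behind it (r.tcp_to_grasp is the distance from the TCP to the grasp point, in m); z points along the fingers, y is the line along which they close (so a half turn about z gives the same grasp; the last joint's range is limited). The gripper opens to 87 mm and grips with 3 to 60 N. Pads are 19 mm wide; open, the fingers measure 117 mm over their backs; the gripper's body (75 mm by 190 mm) begins 51 mm behind the grasp point.
Start: joints at [-1.244, 0.332, -0.065, 1.46, 0.022, 1.35, -0.088], TCP at [0.214, 0.587, 0.19] pointing down, gripper open.
Joint ranges: [-2.6, 2.6], [-0.5, 2.12], [-1.47, 1.34], [0.16, 2.42], [-1.27, 4.41], [0.06, 2.06], [-2.6, 2.6]. Speed limits (rad/s): [2.22, 2.22, 2.79, 2.79, 3.14, 3.14, 3.14].

### API

Orientations are given as a unit quaternion [x, y, z, w].
In Python, from bench import monitor, cams, ticket, r gives the robot as it stands.
- The arm moves only by the shell command python3 -m crank 'ROWS' [OPENING] [FORCE]. ROWS is a JSON object whose one key "steps" holds a list of rows, each a list of 2 entries, a list of its own where there are three numbers: the shift along the world's x, y, z in units of 25 mm (1.0 is 25 mm), then the turn, a rotation vector about the world's x, y, z in units of 5 degrees (1.0 is 5 degrees). In form: {"steps": [[[x, y, z], [ax, ay, az]], ...]}. A call has 1 to 10 rows; each row shifts and turns the commanded pose from where the row before left it; what a row does not reach is not made up. A row lasts 1/12 s, in which the tool goes at most 41.7 mm and 7.16 degrees, less where a joint would pass 70% of its speed; a pose out of reach is approached as far as the arm can. A call is refused whole if a number of a shift passes 1 or a number of a turn 1, either way. A call with a gripper value outside its range is refused whole. OPENING is the finger opening in mm, from 0 to 87, set as the call begins (- or left out, the last holds). The fingers move at their own pace and stop on an object; FORCE is the grip in N (left out, the last holds). Time passes only in rows, so rows that do not move let the fingers close. It gives the time, the measured TCP pose, the force, the opening and the grip force at its end, in the units of the state.
- monitor.read_state(): the state, without advancing time (a new reading comes with each control period).
- cams.camera(name): name is "scene" or "top" or "wrist"; returns a dict with "pixels" (400x640x3 uint8, blue, green, red), "z_map" (400x640 float32, m along the optical axis (not along the pixel's ray), 0 where there is no reading), "vfov" (degrees; the focal length in pixels is half the picture's height over the tangent of half this angle, whatever the lens; pixels are square), "cx", "cy" (the principal point, pixels), "k1" (the pictures are not rectified: a ray, as slopes to the right and down, at radius r is drawn at 1 + k1 r^2 times it, then the intrinsics apply), "T" (4x4, takes a point from camera to world coordinates). Camera axes: x right, y up, looking along -z (the intrinsics and any distortion apply to the point x, -y, -z); pixel columns grow to the right and rows downward; lengths in m; the calibration is good to about 2 mm. A picture is of the moment at which its call begins.
- ticket.close_job(): hands the job in; it is judged then, once.
The state is a dict: "time": time; "joint_positions": joint angles; "joint_vel": joint speeds; "joint_torque": joint torques, N m; "ee_pos": TCP position; "eef_rot": TCP orientation; "ft_force": force on the tool from outside, world axes, zero at the start; "torque": the same for the moment, N m; "width": finger opening in m; "grip_force": force on a finger pad.
Only numpy, scipy, OpenCV 4.12 (cv2) and the standard library are available. Lean on these libraries where they do the work, as an engineer would, in place of code of your own. Each camera call takes 0.05 s, during which the arm holds its last target. There are 200 camera calls.

## Working session

There is one attempt and no reset: what is moved stays moved. The work goes in short steps, Python scripts to look and compute and a shell command to move; the robot and the scene stay as the last step left them, time stands still between calls to the robot, and variables do not carry over. Pictures are saved under pics/ and viewed, at most 14 in all, crops included, and the job is handed in when it is done.

```bash
ls; mkdir -p pics; cat > h.py <<'E'
import numpy as np, cv2
from bench import monitor, cams, ticket, r
def grab(name):
    c=cams.camera(name); np.savez(f'{name}.npz',**{k:np.asarray(v) for k,v in c.items()}); return c
def cloud(c):
    z=np.asarray(c['z_map'],float); H,W=z.shape
    f=H/2/np.tan(np.radians(float(c['vfov']))/2)
    K=np.array([[f,0,float(c['cx'])],[0,f,float(c['cy'])],[0,0,1]])
    u,v=np.meshgrid(np.arange(W),np.arange(H))
    p=cv2.undistortPoints(np.stack([u,v],-1).reshape(-1,1,2).astype(np.float64),K,np.array([float(c['k1']),0,0,0,0])).reshape(H,W,2)
    P=np.stack([p[...,0]*z,-p[...,1]*z,-z,np.ones_like(z)],-1)@np.asarray(c['T']).T
    P=P[...,:3]; P[z==0]=np.nan
    return P
E
python3 - <<'E'
from h import *
s=monitor.read_state();print({k:np.round(v,3).tolist() for k,v in s.items()}, r.tcp_to_grasp)
for n in('top','scene'):
    c=grab(n);cv2.imwrite(f'pics/{n}0.png',c['pixels']);print(n,c['vfov'],c['k1'],np.round(c['T'],2).tolist())
E
```

```text
pics
{'time': 0.0, 'joint_positions': [-1.244, 0.333, -0.065, 1.461, 0.022, 1.35, -0.089], 'joint_vel': [0.0, -0.0, 0.001, -0.0, -0.0, -0.001, 0.001], 'joint_torque': [-0.001, -62.326, 0.023, -38.99, -0.062, 0.04, 0.0], 'ee_pos': [0.214, 0.587, 0.189], 'eef_rot': [0.174, 0.985, -0.001, -0.0], 'ft_force': [0.541, -0.86, 0.133], 'torque': [0.039, -0.007, -0.039], 'grip_force': 0.0, 'width': 0.087} 0.0187
top 45.20140262421604 0.025221214809214815 [[-0.01, 0.99, -0.17, 0.27], [-1.0, -0.0, 0.02, 0.01], [0.02, 0.17, 0.99, 1.46], [0.0, 0.0, 0.0, 1.0]]
scene 57.54980211184708 -0.029880048426685124 [[-0.76, -0.38, 0.54, 1.02], [0.65, -0.43, 0.62, 0.57], [0.0, 0.82, 0.57, 0.58], [0.0, 0.0, 0.0, 1.0]]
```

View pics/top0.png

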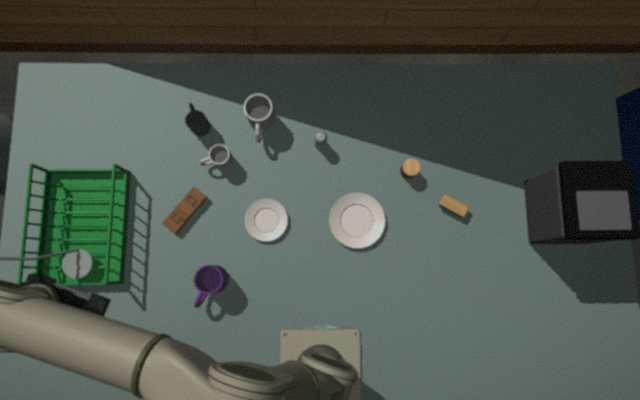

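View pics/scene0.png

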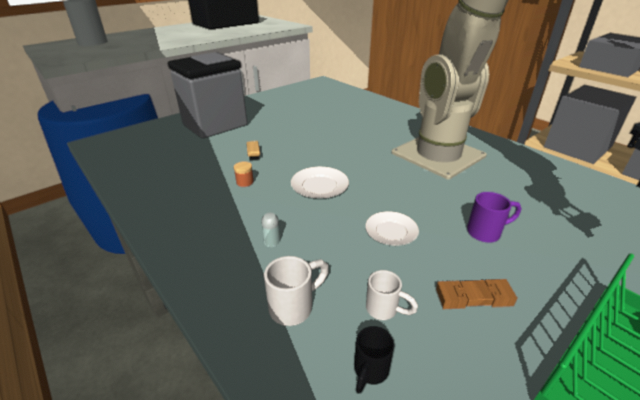

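Top view candidates:
- **Mug:** white small (218,155), white large (258,110), black (197,120), purple (209,280). I choose the small white one at (218,155).
- **Other things, no rivals:** jar (411,168), shaker (320,137), trivet (186,211), brush (454,206), large plate (357,221), small plate (267,220).

Next I measure all of them and take a close crop.

```bash
cat > m.py <<'E'
from h import *
def circ(Q):
    (x,y),rad=cv2.minEnclosingCircle(Q[:,:2].astype(np.float32)); return np.round([x,y,rad],4)
def clusters(c,zmin=.008,amin=40):
    P=cloud(c); m=(P[...,2]>zmin)&(P[...,2]<.13)&(P[...,0]>.3)&(P[...,0]<1.05)&(abs(P[...,1])<.5)
    n,l,st,ce=cv2.connectedComponentsWithStats(m.astype(np.uint8))
    for i in range(1,n):
        if st[i,4]<amin: continue
        Q=P[l==i]; t=np.percentile(Q[:,2],97); T=Q[Q[:,2]>t-.008]
        print('px',ce[i].round(),'n',st[i,4],'top',t.round(4),'topcirc',circ(T),'allcirc',circ(Q),'rect',[np.round(v,3) for v in cv2.minAreaRect(T[:,:2].astype(np.float32))])
if __name__=='__main__':
    for n in('top','scene'):
        c=dict(np.load(n+'.npz')); P=cloud(c); print(n)
        m=(abs(P[...,2])<.006)&(P[...,0]>.4)&(P[...,0]<.9)&(abs(P[...,1])<.3); Q=P[m]
        print('plane',np.round(np.linalg.lstsq(np.c_[Q[:,:2],np.ones(len(Q))],Q[:,2],rcond=None)[0],4))
        clusters(c)
E
python3 m.py; python3 - <<'E'
from h import *
c=np.load('scene.npz')['pixels']; cv2.imwrite('pics/crop1.png',cv2.resize(c[230:390,240:540],None,fx=2.6,fy=2.6,interpolation=cv2.INTER_CUBIC))
E
```

```text
top
plane [-0.0016  0.0003  0.0009]
px [259. 114.] n 807 top 0.1017 topcirc [0.7624 0.1831 0.0439] allcirc [0.7379 0.1823 0.0679] rect [array([0.763, 0.183]), array([0.085, 0.083]), np.float64(32.299)]
px [197. 121.] n 417 top 0.0747 topcirc [0.74   0.3708 0.0382] allcirc [0.7496 0.3752 0.0487] rect [array([0.733, 0.372]), array([0.063, 0.061]), np.float64(64.078)]
px [320. 140.] n 194 top 0.0807 topcirc [ 0.6772 -0.0022  0.019 ] allcirc [ 0.6783 -0.0017  0.0203] rect [array([ 0.676, -0.002]), array([0.035, 0.031]), np.float64(25.173)]
px [218. 157.] n 411 top 0.0747 topcirc [0.6236 0.3075 0.0398] allcirc [0.6207 0.3158 0.0489] rect [array([0.628, 0.302]), array([0.069, 0.06 ]), np.float64(67.596)]
px [409. 168.] n 296 top 0.0629 topcirc [ 0.5904 -0.2731  0.0264] allcirc [ 0.5972 -0.2751  0.0332] rect [array([ 0.59 , -0.274]), array([0.049, 0.05 ]), np.float64(88.31)]
px [184. 210.] n 850 top 0.0304 topcirc [0.4666 0.4063 0.0737] allcirc [0.4668 0.4062 0.0752] rect [array([0.468, 0.407]), array([0.05 , 0.143]), np.float64(51.219)]
px [357. 220.] n 1372 top 0.0217 topcirc [ 0.4362 -0.
[... 1488 characters left out ...]
128, 0.128]), np.float64(77.839)]
px [291. 287.] n 3002 top 0.1005 topcirc [0.7617 0.182  0.0431] allcirc [0.7378 0.1835 0.0667] rect [array([0.762, 0.183]), array([0.083, 0.085]), np.float64(48.907)]
px [387. 295.] n 1636 top 0.0736 topcirc [0.6238 0.3044 0.037 ] allcirc [0.6192 0.3156 0.049 ] rect [array([0.626, 0.298]), array([0.062, 0.062]), np.float64(59.866)]
px [475. 293.] n 1898 top 0.0274 topcirc [0.4668 0.4066 0.0766] allcirc [0.4663 0.4059 0.0769] rect [array([0.467, 0.406]), array([0.054, 0.146]), np.float64(51.827)]
px [372. 356.] n 1876 top 0.073 topcirc [0.7391 0.3724 0.038 ] allcirc [0.7498 0.3763 0.0492] rect [array([0.734, 0.372]), array([0.062, 0.064]), np.float64(68.191)]
```

View pics/crop1.png

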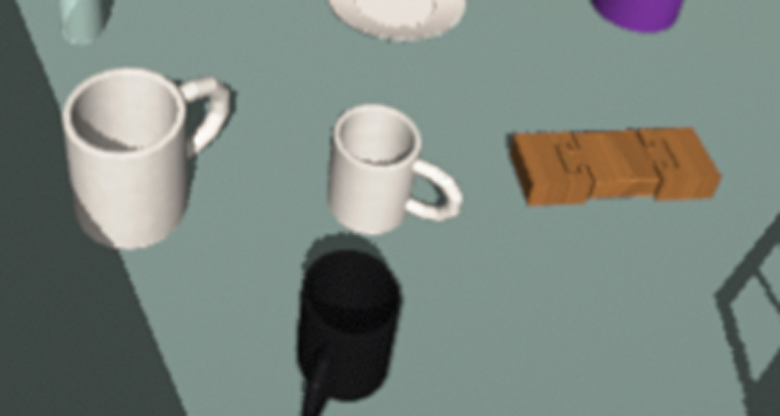

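The crop shows the small white mug (375,170) with its handle to the lower right. It measures 62 mm across and about 73 mm high, so it is the right one. The white one at (125,150) is larger. The trivet is at (620,165).

Now I move over the trivet and work out the mug's handle direction.

```bash
python3 -m crank '{"steps":[[[0.5,-0.36,0],[0,0,-0.2]],[[1,-0.72,0],[0,0,-0.35]],[[1,-0.72,0],[0,0,-0.35]],[[1,-0.72,0],[0,0,-0.4]],[[1,-0.72,0],[0,0,-0.4]],[[1,-0.72,0],[0,0,-0.4]],[[1,-0.72,0],[0,0,-0.4]],[[1,-0.72,0],[0,0,-0.4]],[[1,-0.72,0],[0,0,-0.4]],[[1,-0.72,0],[0,0,-0.4]]]}' 87 20
python3 -m crank '{"steps":[[[0.62,-0.4,-0.5],[0,0,0]],[[0,0,-1],[0,0,0]],[[0,0,-1],[0,0,0]],[[0,0,-0.5],[0,0,0]],[[0,0,0],[0,0,0]],[[0,0,0],[0,0,0]]]}'
cat >> h.py <<'E'
def pose():
    from scipy.spatial.transform import Rotation as R
    s=monitor.read_state(); M=R.from_quat(s['eef_rot']).as_matrix()
    print('t',round(s['time'],2),'tcp',np.round(s['ee_pos'],4),'close dir deg',np.degrees(np.arctan2(M[1,1],M[0,1])).round(2),'toolz',M[:,2].round(3),'w',round(s['width'],4),'grip',round(s['grip_force'],1),'ft',np.round(s['ft_force'],1),'q',np.round(s['joint_positions'],2))
E
python3 - <<'E'
from h import *
from m import clusters
pose()
c=grab('wrist');cv2.imwrite('pics/w1.png',c['pixels']);clusters(c)
from scipy.optimize import least_squares
for n in('top','scene'):
    P=cloud(dict(np.load(n+'.npz'))); d=np.hypot(P[...,0]-.625,P[...,1]-.305)
    Q=P[(d<.075)&(P[...,2]>.062)]; 
    f=least_squares(lambda p:np.hypot(Q[:,0]-p[0],Q[:,1]-p[1])-.029,[.626,.3],loss='soft_l1',f_scale=.002).x
    A=P[(d<.08)&(P[...,2]>.015)]; H=A[np.hypot(A[:,0]-f[0],A[:,1]-f[1])>.037]
    h=H[:,:2].mean(0)-f; print(n,'mug',f.round(4),'handle deg',np.degrees(np.arctan2(h[1],h[0])).round(1),len(H))
E
```

```text
time: 0.93
ee_pos: [0.4533, 0.414, 0.1897]
eef_rot: [0.332, 0.943, -0.0, 0.0]
ft_force: [0.3, -0.4, -0.0]
width: 0.087
grip_force: 0.0
time: 1.43
ee_pos: [0.4671, 0.4058, 0.1149]
eef_rot: [0.33, 0.944, -0.0, -0.0]
ft_force: [0.6, 1.4, 1.0]
width: 0.0867
grip_force: 0.0
t 1.43 tcp [0.4671 0.4058 0.1149] close dir deg 51.44 toolz [-0.001 -0.001 -1.   ] w 0.0867 grip 0.0 ft [0.6 1.4 1. ] q [-0.89  0.37  0.13  1.58 -0.05  1.2   0.15]
px [108. 122.] n 1208 top 0.094 topcirc [0.3004 0.3134 0.0119] allcirc [0.3003 0.3135 0.0132] rect [array([0.301, 0.313]), array([0.002, 0.024]), np.float64(0.238)]
px [322. 187.] n 6566 top 0.0257 topcirc [0.4668 0.4072 0.0756] allcirc [0.4668 0.4072 0.0756] rect [array([0.467, 0.407]), array([0.05 , 0.143]), np.float64(51.485)]
px [349. 316.] n 396 top 0.0463 topcirc [0.6048 0.359  0.0049] allcirc [0.6014 0.3298 0.0336] rect [array([0.604, 0.36 ]), array([0.01 , 0.004]), np.float64(55.429)]
px [435. 397.] n 47 top 0.0409 topcirc [0.7528 0.3565 0.0081] allcirc [0.7528 0.3565 0.0081] rect [array([0.753, 0.356]), array([0.016, 0.003]), np.float64(52.707)]
top mug [0.626  0.2995] handle deg 108.5 61
scene mug [0.6258 0.2996] handle deg 106.7 197
```

View pics/w1.png

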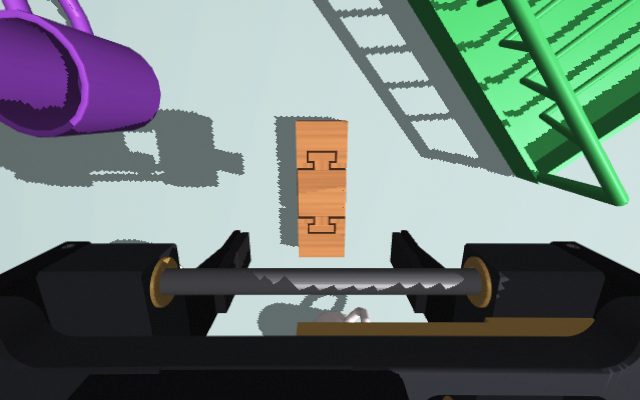

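The trivet sits centred under the fingers at (322,187) and aligned with them. The rack rail is at the upper right, so I check that the gripper body clears it.

```bash
python3 - <<'E'
from h import *
a=np.radians(51.5); u=np.array([np.cos(a),np.sin(a)]); v=np.array([-u[1],u[0]])
for n in('top','scene','wrist'):
    P=cloud(dict(np.load(n+'.npz'))).reshape(-1,3); P=P[(P[:,2]>.05)&(P[:,2]<(.19 if n!='wrist' else .15))&(P[:,1]>.3)&(P[:,0]>.2)]
    d=P[:,:2]-[.467,.407]; s=d@u; t=d@v
    m=(abs(s)<.16)&(abs(t)<.1); print(n,m.sum())
    for k in np.argsort(np.maximum(abs(s)-.095,abs(t)-.0375))[:3]: print(P[k].round(3),s[k].round(3),t[k].round(3))
    g=P[P[:,1]>.44]; 
    if len(g): print('rack ymin',g[:,1].min().round(3),'zmax',g[:,2].max().round(3))
E
```

```text
top 27
[0.49  0.581 0.112] 0.151 0.091
[0.487 0.582 0.11 ] 0.15 0.093
[0.489 0.583 0.116] 0.151 0.092
rack ymin 0.579 zmax 0.19
scene 69
[0.488 0.581 0.115] 0.15 0.092
[0.491 0.58  0.114] 0.15 0.089
[0.488 0.582 0.113] 0.15 0.093
rack ymin 0.579 zmax 0.118
wrist 851
[0.439 0.372 0.148] -0.044 0.0
[0.439 0.372 0.149] -0.044 0.0
[0.493 0.44  0.15 ] 0.043 0.0
rack ymin 0.44 zmax 0.15
```

```bash
python3 -m crank '{"steps":[[[0,0.04,-0.5],[0,0,0]],[[0,0,-0.8],[0,0,0]],[[0,0,-0.8],[0,0,0]],[[0,0,-0.8],[0,0,0]],[[0,0,-0.6],[0,0,0]],[[0,0,-0.5],[0,0,0]],[[0,0,-0.36],[0,0,0]],[[0,0,0],[0,0,0]],[[0,0,0],[0,0,0]]]}'
python3 -m crank '{"steps":[[[0,0,0],[0,0,0]],[[0,0,0],[0,0,0]],[[0,0,0],[0,0,0]],[[0,0,0],[0,0,0]],[[0,0,0],[0,0,0]],[[0,0,0],[0,0,0]],[[0,0,0],[0,0,0]],[[0,0,0],[0,0,0]]]}' 40 20
python3 -c "from h import *;pose()"
```

```text
time: 2.23
ee_pos: [0.4674, 0.4074, 0.0061]
eef_rot: [0.33, 0.944, 0.0, 0.0]
ft_force: [-0.0, 0.3, 0.5]
width: 0.0871
grip_force: 0.0
time: 2.9
ee_pos: [0.4672, 0.4072, 0.0058]
eef_rot: [0.33, 0.944, 0.0, -0.0]
ft_force: [-0.2, 0.5, -0.1]
width: 0.0435
grip_force: 0.0
t 2.9 tcp [0.4672 0.4072 0.0058] close dir deg 51.45 toolz [ 0.  0. -1.] w 0.0435 grip 0.0 ft [-0.2  0.5 -0.1] q [-0.89  0.48  0.12  1.67 -0.07  0.99  0.16]
```

```bash
python3 -m crank '{"steps":[[[0,0,0],[0,0,0]],[[0,0,0],[0,0,0]],[[0,0,0],[0,0,0]]]}' 40 20
python3 - <<'E'
from h import *
pose()
c=grab('wrist');cv2.imwrite('pics/w2.png',c['pixels'][100:360,120:520])
E
```

```text
time: 3.15
ee_pos: [0.4671, 0.4072, 0.0057]
eef_rot: [0.33, 0.944, 0.0, -0.0]
ft_force: [1.0, 0.0, 0.3]
width: 0.0404
grip_force: 0.0
t 3.15 tcp [0.4671 0.4072 0.0057] close dir deg 51.46 toolz [-0.  0. -1.] w 0.0404 grip 0.0 ft [1.  0.  0.3] q [-0.89  0.48  0.12  1.67 -0.07  0.99  0.16]
```

View pics/w2.png

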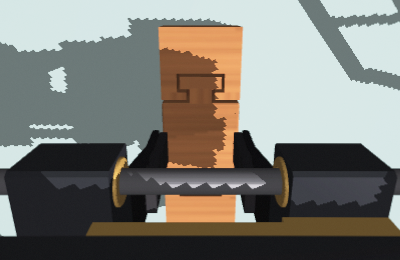

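The fingers sit either side of the section, with their tips at about (165,150) and (240,150) in the crop, but there is no contact yet. I close further.

```bash
python3 -m crank '{"steps":[[[0,0,0],[0,0,0]],[[0,0,0],[0,0,0]],[[0,0,0],[0,0,0]],[[0,0,0],[0,0,0]],[[0,0,0],[0,0,0]],[[0,0,0],[0,0,0]]]}' 20 20
python3 -c "from h import *;pose()"
```

```text
time: 3.7
ee_pos: [0.4671, 0.4072, 0.0058]
eef_rot: [0.33, 0.944, 0.0, -0.0]
ft_force: [-0.4, -0.4, -0.6]
width: 0.0209
grip_force: 0.0
t 3.7 tcp [0.4671 0.4072 0.0058] close dir deg 51.46 toolz [ 0.  0. -1.] w 0.0209 grip 0.0 ft [-0.4 -0.4 -0.6] q [-0.89  0.48  0.12  1.67 -0.07  0.99  0.16]
```

```bash
python3 - <<'E'
from h import *
a=grab('wrist')['pixels'];b=grab('scene');p=b['pixels']
cv2.imwrite('pics/w3.png',np.vstack([a[100:370,100:540],cv2.resize(p[180:330,380:600],None,fx=2,fy=2)]))
E
```

```text
(no output)
```

View pics/w3.png

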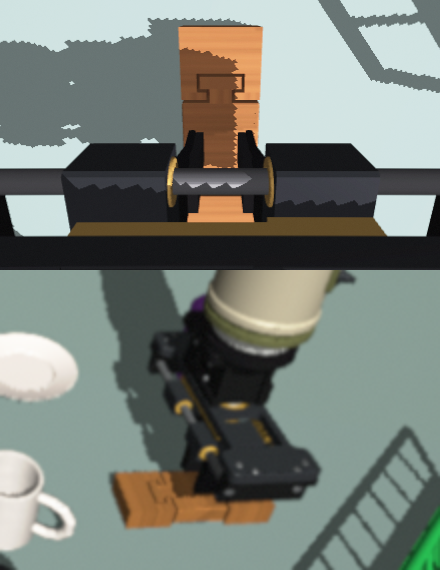

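The fingers are above the section rather than beside it: they are narrower than the wood and drawn over it. The tip height must differ from the reported value, so I measure it.

```bash
python3 - <<'E'
from h import *
a=np.radians(51.46); u=np.array([np.cos(a),np.sin(a)]); v=np.array([-u[1],u[0]])
for n in('scene','wrist'):
    c=dict(np.load(n+'.npz'));P=cloud(c); d=P[...,:2]-[.467,.407]; s=d@u; t=d@v
    dark=c['pixels'].astype(int).max(-1)<60
    m=(abs(t)<.03)&(abs(s)<.045)&(P[...,2]<.2)&(P[...,2]>.03)
    Z=P[...,2][m]; print(n,m.sum(),np.percentile(Z,[0,1,5,20,50]).round(4))
    o=np.argsort(Z)[:8]; print(np.c_[P[m][o],s[m][o],t[m][o]].round(3))
    m2=(abs(t)<.1)&(abs(s)<.03)&(P[...,2]<.03)&(P[...,2]>.01); print('wood z',np.median(P[...,2][m2]).round(4))
    h=np.histogram(Z,bins=np.arange(.03,.2,.01));print(h[0])
E
```

```text
scene 1950 [0.0386 0.0428 0.0524 0.1322 0.1512]
[[ 0.463  0.389  0.039 -0.017 -0.008]
 [ 0.48   0.409  0.039  0.01  -0.008]
 [ 0.454  0.401  0.039 -0.013  0.006]
 [ 0.464  0.387  0.04  -0.018 -0.01 ]
 [ 0.487  0.415  0.041  0.019 -0.01 ]
 [ 0.461  0.398  0.041 -0.011 -0.001]
 [ 0.459  0.399  0.041 -0.011  0.001]
 [ 0.458  0.401  0.041 -0.011  0.003]]
wood z 0.0252
[  3  76  70  49  24  13   0  11  22  71 374 213 381 253 183 149]
wrist 37736 [0.0363 0.0517 0.0875 0.1324 0.1461]
[[ 0.468  0.424  0.036  0.013  0.01 ]
 [ 0.467  0.423  0.037  0.013  0.01 ]
 [ 0.451  0.403  0.037 -0.013  0.01 ]
 [ 0.468  0.425  0.037  0.015  0.01 ]
 [ 0.452  0.405  0.037 -0.011  0.01 ]
 [ 0.45   0.402  0.037 -0.014  0.01 ]
 [ 0.468  0.427  0.037  0.016  0.012]
 [ 0.467  0.394  0.038 -0.01  -0.009]]
wood z 0.0244
[   50   286   309   428   454   520   177   231   224  1015  8520 13043
 12479     0     0     0]
```

The real fingertips are at z≈0.036–0.037 while the reported value is 0.006. The reported z is therefore about 30 mm too low, and x and y agree within 1 mm. I will reopen and descend, correcting for this.

```bash
python3 -m crank '{"steps":[[[0,0,0],[0,0,0]],[[0,0,0],[0,0,0]],[[0,0,0],[0,0,0]],[[0,0,0],[0,0,0]],[[0,0,0],[0,0,0]],[[0,0,0],[0,0,0]],[[0,0,0],[0,0,0]],[[0,0,0],[0,0,0]],[[0,0,0],[0,0,0]],[[0,0,0],[0,0,0]]]}' 80 20
python3 -m crank '{"steps":[[[0,0,-0.3],[0,0,0]],[[0,0,-0.3],[0,0,0]],[[0,0,-0.25],[0,0,0]],[[0,0,-0.2],[0,0,0]],[[0,0,0],[0,0,0]],[[0,0,0],[0,0,0]]]}'
python3 - <<'E'
from h import *
pose()
c=grab('wrist');P=cloud(c);grab('scene')
a=np.radians(51.46); u=np.array([np.cos(a),np.sin(a)]); v=np.array([-u[1],u[0]])
for n in('scene','wrist'):
    P=cloud(dict(np.load(n+'.npz'))); d=P[...,:2]-[.467,.407]; s=d@u; t=d@v
    m=(abs(t)<.02)&(abs(s)>.03)&(abs(s)<.06)&(P[...,2]<.2)&(P[...,2]>.004);o=np.argsort(P[...,2][m])[:200:25]; print(np.c_[P[m][o],s[m][o],t[m][o]].round(3))
E
```

```text
time: 4.63
ee_pos: [0.4672, 0.4072, 0.0058]
eef_rot: [0.33, 0.944, 0.0, -0.0]
ft_force: [0.3, 0.3, -0.1]
width: 0.0764
grip_force: 0.0
time: 5.13
ee_pos: [0.4669, 0.4069, -0.021]
eef_rot: [0.33, 0.944, -0.0, -0.0]
ft_force: [-0.2, -0.5, -0.2]
width: 0.0801
grip_force: 0.0
t 5.13 tcp [ 0.4669  0.4069 -0.021 ] close dir deg 51.45 toolz [-0.001 -0.001 -1.   ] w 0.0801 grip 0.0 ft [-0.2 -0.5 -0.2] q [-0.88  0.51  0.12  1.69 -0.07  0.95  0.16]
[[ 0.499  0.434  0.013  0.042 -0.008]
 [ 0.503  0.438  0.017  0.047 -0.009]
 [ 0.441  0.374  0.019 -0.042 -0.   ]
 [ 0.44   0.377  0.022 -0.04   0.002]
 [ 0.44   0.374  0.025 -0.043  0.001]
 [ 0.503  0.441  0.028  0.049 -0.007]
 [ 0.447  0.368  0.031 -0.043 -0.009]
 [ 0.44   0.374  0.034 -0.042  0.   ]]
[[ 0.488  0.442  0.01   0.04   0.005]
 [ 0.487  0.451  0.011  0.047  0.012]
 [ 0.432  0.38   0.012 -0.043  0.011]
 [ 0.431  0.379  0.013 -0.044  0.011]
 [ 0.434  0.382  0.013 -0.04   0.01 ]
 [ 0.492  0.438  0.014  0.04  -0.001]
 [ 0.442  0.376  0.014 -0.04   0.   ]
 [ 0.493  0.437  0.015  0.04  -0.002]]
```

Tips are at z≈0.009–0.010 beside the section. I grip now.

```bash
python3 -m crank '{"steps":[[[0,0,-0.12],[0,0,0]],[[0,0,0],[0,0,0]],[[0,0,0],[0,0,0]],[[0,0,0],[0,0,0]],[[0,0,0],[0,0,0]],[[0,0,0],[0,0,0]],[[0,0,0],[0,0,0]],[[0,0,0],[0,0,0]]]}' 40 20
python3 -c "from h import *;pose()"
```

```text
time: 5.9
ee_pos: [0.4672, 0.4072, -0.0234]
eef_rot: [0.33, 0.944, 0.0, 0.0]
ft_force: [-0.3, -0.1, 1.2]
width: 0.0493
grip_force: 20.0
t 5.9 tcp [ 0.4672  0.4072 -0.0234] close dir deg 51.46 toolz [ 0.  0. -1.] w 0.0493 grip 20.0 ft [-0.3 -0.1  1.2] q [-0.88  0.52  0.12  1.69 -0.07  0.94  0.16]
```

```bash
python3 -m crank '{"steps":[[[0,0,0.1],[0,0,0]],[[0,0,0.2],[0,0,0]],[[0,0,0.2],[0,0,0]],[[0,0,0.25],[0,0,0]],[[0,0,0.25],[0,0,0]],[[0,0,0.3],[0,0,0]],[[0,0,0.3],[0,0,0]],[[0,0,0.3],[0,0,0]],[[0,0,0],[0,0,0]],[[0,0,0],[0,0,0]]]}'
python3 - <<'E'
from h import *
from m import clusters
pose();clusters(grab('scene'),.01); 
c=grab('wrist');cv2.imwrite('pics/w4.png',np.vstack([c['pixels'][80:360,100:540],cv2.resize(np.load('scene.npz')['pixels'][180:330,380:600],None,fx=2,fy=2)]))
E
```

```text
time: 6.73
ee_pos: [0.4674, 0.4075, 0.0246]
eef_rot: [0.33, 0.944, 0.001, 0.0]
ft_force: [-0.3, 0.6, -0.9]
width: 0.0497
grip_force: 20.0
t 6.73 tcp [0.4674 0.4075 0.0246] close dir deg 51.46 toolz [ 0.001  0.001 -1.   ] w 0.0497 grip 20.0 ft [-0.3  0.6 -0.9] q [-0.89  0.46  0.12  1.66 -0.06  1.03  0.15]
px [253. 149.] n 201 top 0.0361 topcirc [ 0.4779 -0.404   0.045 ] allcirc [ 0.4779 -0.404   0.045 ] rect [array([ 0.478, -0.405]), array([0.088, 0.04 ]), np.float64(61.391)]
px [243. 173.] n 376 top 0.0592 topcirc [ 0.5887 -0.2743  0.0274] allcirc [ 0.589  -0.2737  0.0278] rect [array([ 0.59 , -0.274]), array([0.052, 0.049]), np.float64(59.759)]
px [319. 181.] n 748 top 0.0188 topcirc [ 0.4327 -0.1131  0.0863] allcirc [ 0.4327 -0.1131  0.0863] rect [array([ 0.432, -0.115]), array([0.168, 0.167]), np.float64(45.813)]
px [270. 228.] n 473 top 0.0784 topcirc [ 0.6792 -0.0008  0.018 ] allcirc [ 0.6791 -0.0013  0.0199] rect [array([ 0.681, -0.001]), array([0.032, 0.033]), np.float64(38.229)]
px [392. 227.] n 706 top 0.0168 topcirc [0.4356 0.1617 0.0654] allcirc [0.4356 0.1617 0.0654] rect
[... 199 characters left out ...]
02, 0.012]), np.float64(58.571)]
px [472. 286.] n 1744 top 0.0989 topcirc [0.4915 0.4199 0.0633] allcirc [0.4783 0.4134 0.078 ] rect [array([0.498, 0.415]), array([0.126, 0.038]), np.float64(54.253)]
px [291. 287.] n 2972 top 0.1005 topcirc [0.7618 0.1822 0.0431] allcirc [0.7382 0.184  0.0662] rect [array([0.762, 0.183]), array([0.083, 0.084]), np.float64(47.368)]
px [387. 294.] n 1615 top 0.0735 topcirc [0.6222 0.3057 0.0389] allcirc [0.6193 0.3156 0.0491] rect [array([0.626, 0.3  ]), array([0.066, 0.061]), np.float64(65.766)]
px [373. 355.] n 1849 top 0.0729 topcirc [0.7381 0.3744 0.0383] allcirc [0.7483 0.3793 0.0496] rect [array([0.734, 0.371]), array([0.062, 0.065]), np.float64(69.673)]
```

View pics/w4.png

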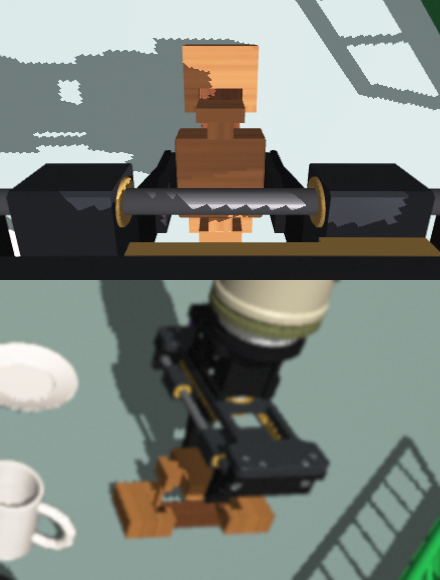

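The section is free: lifted 48 mm, level, with the end blocks still in place (lower half, about (180,510)). I carry it to (0.436, 0.0345), turning −51.5°.

```bash
python3 -m crank '{"steps":[[[0,0,0.4],[0,0,0]],[[0,0,0.6],[0,0,0]],[[0,-0.3,0.6],[0,0,-0.3]],[[0,-0.6,0.3],[0,0,-0.6]],[[-0.1,-0.8,0],[0,0,-0.6]],[[-0.1,-0.8,0],[0,0,-0.6]],[[-0.1,-0.8,0],[0,0,-0.6]],[[-0.1,-0.8,0],[0,0,-0.6]],[[-0.1,-0.8,0],[0,0,-0.6]],[[-0.1,-0.8,0],[0,0,-0.6]]]}'
python3 -m crank '{"steps":[[[-0.1,-0.9,0],[0,0,-0.6]],[[-0.1,-0.9,0],[0,0,-0.6]],[[-0.1,-0.9,0],[0,0,-0.6]],[[-0.1,-0.9,0],[0,0,-0.6]],[[-0.1,-0.9,0],[0,0,-0.6]],[[-0.1,-0.9,0],[0,0,-0.6]],[[-0.06,-0.9,0],[0,0,-0.6]],[[0,-0.9,0],[0,0,-0.6]],[[0,-0.9,0],[0,0,-0.6]],[[0,-0.5,0],[0,0,-0.4]]]}'
python3 -m crank '{"steps":[[[0,-0.4,0],[0,0,-0.2]],[[0,-0.2,0],[0,0,0]],[[0,0,0],[0,0,0]],[[0,0,0],[0,0,0]]]}'
python3 -c "
from h import *
from m import clusters
pose();clusters(grab('top'))"
```

```text
time: 7.67
ee_pos: [0.452, 0.2637, 0.0719]
eef_rot: [0.509, 0.861, 0.0, -0.0]
ft_force: [0.2, -1.0, -0.6]
width: 0.0497
grip_force: 20.0
time: 8.5
ee_pos: [0.4357, 0.0463, 0.0716]
eef_rot: [0.71, 0.704, 0.0, 0.0]
ft_force: [-0.7, -0.4, -0.1]
width: 0.0498
grip_force: 20.0
time: 8.83
ee_pos: [0.4358, 0.0353, 0.0715]
eef_rot: [0.713, 0.701, 0.0, -0.0]
ft_force: [-0.0, 1.0, -0.2]
width: 0.0497
grip_force: 20.0
t 8.83 tcp [0.4358 0.0353 0.0715] close dir deg -0.97 toolz [ 0.  0. -1.] w 0.0497 grip 20.0 ft [-0.   1.  -0.2] q [-0.62  0.01  0.44  2.1  -0.01  1.03 -0.19]
px [259. 114.] n 796 top 0.1013 topcirc [0.762  0.183  0.0443] allcirc [0.7378 0.1842 0.0674] rect [array([0.762, 0.182]), array([0.085, 0.083]), np.float64(46.802)]
px [197. 121.] n 408 top 0.0741 topcirc [0.7394 0.3721 0.0377] allcirc [0.748  0.379  0.0486] rect [array([0.733, 0.373]), array([0.063, 0.06 ]), np.float64(62.731)]
px [320. 140.] n 192 top 0.0805 topcirc [ 0.6768 -0.0012  0.0185] allcirc [ 0.6783 -0.0017  0.0197] rect [array([ 0.677, -0.002]), array([0.032, 0.032]), np.float64(46.895)]
px [218. 157.] n 399 top
[... 457 characters left out ...]
]), np.float64(50.732)]
px [358. 220.] n 1294 top 0.021 topcirc [ 0.4362 -0.1112  0.0848] allcirc [ 0.4379 -0.1118  0.0865] rect [array([ 0.437, -0.117]), array([0.167, 0.155]), np.float64(6.548)]
px [453. 205.] n 386 top 0.0394 topcirc [ 0.4796 -0.4029  0.0439] allcirc [ 0.4781 -0.4033  0.0453] rect [array([ 0.478, -0.402]), array([0.084, 0.039]), np.float64(60.158)]
px [264. 220.] n 759 top 0.0195 topcirc [0.438  0.1635 0.0643] allcirc [0.4384 0.1633 0.0645] rect [array([0.437, 0.169]), array([0.127, 0.117]), np.float64(12.781)]
px [173. 223.] n 250 top 0.03 topcirc [0.4296 0.4377 0.0325] allcirc [0.4301 0.4378 0.0336] rect [array([0.43 , 0.438]), array([0.052, 0.045]), np.float64(52.156)]
```

```bash
python3 -m crank '{"steps":[[[0,0,-0.3],[0,0,0.1]],[[0,0,-0.6],[0,0,0.1]],[[0,0,-0.7],[0,0,0]],[[0,0,-0.7],[0,0,0]],[[0,0,-0.6],[0,0,0]],[[0,0,-0.4],[0,0,0]],[[0,0,-0.25],[0,0,0]],[[0,0,-0.2],[0,0,0]],[[0,0,-0.1],[0,0,0]],[[0,0,-0.1],[0,0,0]]]}'
python3 -m crank '{"steps":[[[0,0,0],[0,0,0]],[[0,0,0],[0,0,0]],[[0,0,0],[0,0,0]]]}'
python3 -c "from h import *;pose()"
```

```text
time: 9.72
ee_pos: [0.4361, 0.0349, -0.0271]
eef_rot: [0.707, 0.707, 0.0, 0.0]
ft_force: [0.2, -0.7, -1.1]
width: 0.0493
grip_force: 20.0
time: 9.97
ee_pos: [0.4361, 0.0348, -0.0268]
eef_rot: [0.707, 0.707, 0.0, 0.0]
ft_force: [0.2, 0.3, -0.4]
width: 0.0495
grip_force: 20.0
t 9.97 tcp [ 0.4361  0.0348 -0.0268] close dir deg -0.04 toolz [ 0.001  0.    -1.   ] w 0.0495 grip 20.0 ft [ 0.2  0.3 -0.4] q [-0.59  0.19  0.44  2.18 -0.11  0.8  -0.08]
```

Not touching yet. I lower until there is contact.

```bash
python3 -m crank '{"steps":[[[0,0,-0.05],[0,0,0]],[[0,0,0],[0,0,0]],[[0,0,0],[0,0,0]]]}' | grep -E 'pos|force'
python3 -m crank '{"steps":[[[0,0,-0.04],[0,0,0]],[[0,0,0],[0,0,0]],[[0,0,0],[0,0,0]]]}'| grep -E 'pos|force'
```

```text
ee_pos: [0.4357, 0.0347, -0.0284]
ft_force: [0.7, 0.7, -0.9]
grip_force: 20.0
ee_pos: [0.4357, 0.0347, -0.0286]
ft_force: [-5.4, -0.9, 17.0]
grip_force: 20.0
```

```bash
python3 -m crank '{"steps":[[[0,0,0.03],[0,0,0]],[[0,0,0],[0,0,0]],[[0,0,0],[0,0,0]],[[0,0,0],[0,0,0]],[[0,0,0],[0,0,0]],[[0,0,0],[0,0,0]],[[0,0,0],[0,0,0]]]}' 75 20
python3 -m crank '{"steps":[[[0,0,0.4],[0,0,0]],[[0,0,0.8],[0,0,0]],[[0,0,1],[0,0,0]],[[0,0,1],[0,0,0]],[[0.4,0,0.8],[0,0,0]],[[0.8,-0.1,0.4],[0,0,0]],[[1,-0.15,0],[0,0,0]],[[1,-0.15,0],[0,0,0]],[[1,-0.15,0],[0,0,0]],[[1,-0.15,0],[0,0,0]]]}'
python3 -m crank '{"steps":[[[1,-0.15,0],[0,0,0]],[[1,-0.15,0],[0,0,0]],[[1,-0.15,0],[0,0,0]],[[1,-0.2,0],[0,0,0]],[[0.5,-0.1,0],[0,0,0]],[[0,0,0],[0,0,0]],[[0,0,0],[0,0,0]]]}'
python3 - <<'E'
from h import *
from m import clusters
pose()
for n in('top','scene'):print(n);clusters(grab(n))
E
```

```text
time: 11.05
ee_pos: [0.4356, 0.0347, -0.0288]
eef_rot: [0.707, 0.707, -0.0, 0.0]
ft_force: [-0.3, -1.0, 0.4]
width: 0.0744
grip_force: 0.0
time: 11.88
ee_pos: [0.5669, 0.0171, 0.0822]
eef_rot: [0.707, 0.707, 0.0, 0.0]
ft_force: [-0.3, 0.5, 0.2]
width: 0.075
grip_force: 0.0
time: 12.47
ee_pos: [0.6779, -0.0019, 0.0814]
eef_rot: [0.708, 0.707, -0.0, 0.0]
ft_force: [-1.0, 1.0, -0.3]
width: 0.0754
grip_force: 0.0
t 12.47 tcp [ 0.6779 -0.0019  0.0814] close dir deg -0.08 toolz [-0.    -0.001 -1.   ] w 0.0754 grip 0.0 ft [-1.   1.  -0.3] q [-0.41  0.55  0.48  1.46 -0.26  1.2   0.11]
top
px [259. 114.] n 793 top 0.1014 topcirc [0.7628 0.1838 0.0433] allcirc [0.7378 0.1866 0.0675] rect [array([0.762, 0.183]), array([0.083, 0.085]), np.float64(41.05)]
px [197. 121.] n 408 top 0.0747 topcirc [0.7374 0.3747 0.0357] allcirc [0.7491 0.3759 0.0487] rect [array([0.733, 0.372]), array([0.06 , 0.059]), np.float64(65.684)]
px [218. 157.] n 402 top 0.0747 topcirc [0.6213 0.3096 0.0424] allcirc [0.6208 0.3157 0.0484] rect [array([0.628, 0.306]), array([0.075, 0.061]), np.float64(80.84)]
px [410. 168.] n
[... 2514 characters left out ...]
0.085, 0.084]), np.float64(81.323)]
px [387. 295.] n 1639 top 0.0736 topcirc [0.6231 0.304  0.037 ] allcirc [0.6192 0.3156 0.0491] rect [array([0.625, 0.298]), array([0.062, 0.061]), np.float64(62.259)]
px [500. 292.] n 619 top 0.027 topcirc [0.4288 0.4377 0.0331] allcirc [0.4288 0.4372 0.0335] rect [array([0.429, 0.437]), array([0.054, 0.047]), np.float64(51.286)]
px [451. 294.] n 633 top 0.0276 topcirc [0.5057 0.3753 0.0334] allcirc [0.5056 0.375  0.034 ] rect [array([0.506, 0.375]), array([0.052, 0.047]), np.float64(51.152)]
px [372. 356.] n 1873 top 0.0728 topcirc [0.7388 0.3726 0.0373] allcirc [0.7493 0.3772 0.0488] rect [array([0.733, 0.371]), array([0.062, 0.064]), np.float64(68.807)]
```

The section lies flat at (0.436, 0.035). Next is the shaker at (0.6785, −0.0016), gripping at about z 0.045.

```bash
python3 -m crank '{"steps":[[[0,0,-0.3],[0,0,0]],[[0,0,-0.6],[0,0,0]],[[0,0,-0.7],[0,0,0]],[[0,0,-0.7],[0,0,0]],[[0,0,-0.6],[0,0,0]],[[0,0,-0.4],[0,0,0]],[[0,0,-0.12],[0,0,0]],[[0,0,0],[0,0,0]],[[0,0,0],[0,0,0]]]}' | grep -E 'pos|force'
python3 -m crank '{"steps":[[[0,0,0],[0,0,0]],[[0,0,0],[0,0,0]],[[0,0,0],[0,0,0]],[[0,0,0],[0,0,0]],[[0,0,0],[0,0,0]],[[0,0,0],[0,0,0]],[[0,0,0],[0,0,0]],[[0,0,0],[0,0,0]],[[0,0,0],[0,0,0]],[[0,0,0],[0,0,0]]]}' 30 20
python3 -c "from h import *;pose()"
```

```text
ee_pos: [0.6786, -0.0016, -0.0035]
ft_force: [0.2, 0.3, 1.0]
grip_force: 0.0
time: 14.15
ee_pos: [0.6782, -0.0016, -0.0042]
eef_rot: [0.707, 0.707, 0.0, 0.0]
ft_force: [1.5, 0.1, -1.3]
width: 0.0377
grip_force: 20.0
t 14.15 tcp [ 0.6782 -0.0016 -0.0042] close dir deg -0.04 toolz [ 0.  0. -1.] w 0.0377 grip 20.0 ft [ 1.5  0.1 -1.3] q [-0.39  0.64  0.45  1.52 -0.3   1.05  0.14]
```

```bash
python3 -m crank '{"steps":[[[0,0,0.2],[0,0,0]],[[0,0,0.5],[0,0,0]],[[0,0,0.7],[0,0,0]],[[0,0,0.7],[0,0,0]],[[-0.3,0.04,0.5],[0,0,0]],[[-0.6,0.1,0],[0,0,0]],[[-0.8,0.12,0],[0,0,0]],[[-0.8,0.12,0],[0,0,0]],[[-0.8,0.12,0],[0,0,0]],[[-0.8,0.12,0],[0,0,0]]]}' | grep -E 'pos|grip'
python3 -m crank '{"steps":[[[-0.8,0.12,0],[0,0,0]],[[-0.8,0.12,0],[0,0,0]],[[-0.8,0.12,0],[0,0,0]],[[-0.8,0.12,0],[0,0,0]],[[-0.8,0.12,0],[0,0,0]],[[-0.7,0.12,0],[0,0,0]],[[-0.5,0.12,0],[0,0,0]],[[-0.2,0.12,0],[0,0,0]],[[0,0,0],[0,0,0]],[[0,0,0],[0,0,0]]]}' | grep -E 'pos|grip'
python3 - <<'E'
from h import *
from m import clusters
pose();c=grab('scene');cv2.imwrite('pics/s5.png',cv2.resize(c['pixels'][80:280,220:480],None,fx=2.5,fy=2.5))
E
```

```text
ee_pos: [0.5749, 0.014, 0.0617]
grip_force: 20.0
ee_pos: [0.4415, 0.0381, 0.0615]
grip_force: 20.0
t 15.82 tcp [0.4415 0.0381 0.0615] close dir deg -0.03 toolz [ 0.001  0.001 -1.   ] w 0.0377 grip 20.0 ft [ 0.3  0.1 -1.1] q [-0.65  0.04  0.48  2.1  -0.02  1.01 -0.16]
```

View pics/s5.png

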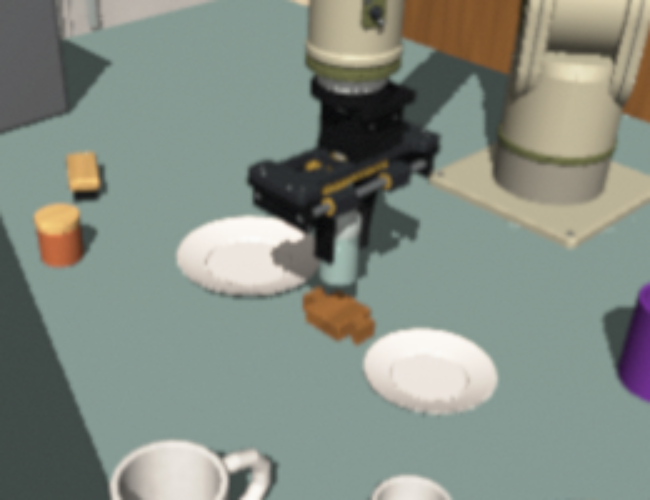

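The shaker hangs upright at (340,255) above the section at (340,315), with clear space to both plates. I correct the position and lower it.

```bash
python3 -m crank '{"steps":[[[-0.12,-0.06,-0.2],[0,0,0]],[[-0.1,-0.06,-0.4],[0,0,0]],[[0,0,-0.4],[0,0,0]],[[0,0,-0.3],[0,0,0]],[[0,0,-0.2],[0,0,0]],[[0,0,-0.16],[0,0,0]],[[0,0,-0.1],[0,0,0]],[[0,0,0],[0,0,0]],[[0,0,0],[0,0,0]]]}'| grep -E 'pos|force'
python3 -m crank '{"steps":[[[0,0,-0.04],[0,0,0]],[[0,0,0],[0,0,0]],[[0,0,0],[0,0,0]]]}' | grep -E 'pos|force'
```

```text
ee_pos: [0.4353, 0.0349, 0.0168]
ft_force: [0.7, -0.2, -1.0]
grip_force: 20.0
ee_pos: [0.4354, 0.035, 0.016]
ft_force: [0.0, 0.4, -1.3]
grip_force: 20.0
```

```bash
python3 -m crank '{"steps":[[[0,0,-0.03],[0,0,0]],[[0,0,0],[0,0,0]],[[0,0,0],[0,0,0]]]}' | grep -E 'pos|force'
python3 -m crank '{"steps":[[[0,0,-0.03],[0,0,0]],[[0,0,0],[0,0,0]],[[0,0,0],[0,0,0]]]}' | grep -E 'pos|force'
```

```text
ee_pos: [0.4355, 0.035, 0.0156]
ft_force: [-2.5, 0.1, 5.3]
grip_force: 20.0
ee_pos: [0.4356, 0.035, 0.0154]
ft_force: [-7.0, -0.7, 17.3]
grip_force: 20.1
```

```bash
python3 -m crank '{"steps":[[[0,0,0.03],[0,0,0]],[[0,0,0],[0,0,0]],[[0,0,0],[0,0,0]],[[0,0,0],[0,0,0]],[[0,0,0],[0,0,0]],[[0,0,0],[0,0,0]],[[0,0,0],[0,0,0]],[[0,0,0],[0,0,0]]]}' 72 20| grep -E 'pos|force|width'
python3 -m crank '{"steps":[[[0,0,0.2],[0,0,0]],[[0,0,0.5],[0,0,0]],[[0,0,0.8],[0,0,0]],[[0,0,0.9],[0,0,0]],[[0,0,0.9],[0,0,0]],[[0,0,0.3],[0,0,0]],[[0.36,0.5,0],[0,0,0.3]],[[0.58,0.8,0],[0,0,0.3]],[[0.7,1,0],[0,0,0.3]],[[0.7,1,0],[0,0,0.3]]]}' 87| grep -E 'pos'
python3 -m crank '{"steps":[[[0.7,1,0],[0,0,0.3]],[[0.7,1,0],[0,0,0.3]],[[0.7,1,0],[0,0,0.3]],[[0.7,1,0],[0,0,0.3]],[[0.7,1,0],[0,0,0.3]],[[0.7,1,0],[0,0,0.3]],[[0.7,0.8,0],[0,0,0.3]],[[0.4,0.4,0],[0,0,0.2]],[[0,0,0],[0,0,0]],[[0,0,0],[0,0,0]]]}'| grep -E 'pos'
python3 - <<'E'
from h import *
from m import clusters
pose();grab('scene');clusters(grab('top')); print('scene'); clusters(grab('scene'))
c=grab('wrist');cv2.imwrite('pics/w6.png',c['pixels'])
E
```

```text
ee_pos: [0.4352, 0.0349, 0.015]
ft_force: [-0.3, -0.1, -0.9]
width: 0.0709
grip_force: 0.0
ee_pos: [0.4942, 0.1183, 0.105]
ee_pos: [0.626, 0.2975, 0.104]
t 19.7 tcp [0.626  0.2975 0.104 ] close dir deg 17.47 toolz [-0.001 -0.001 -1.   ] w 0.087 grip 0.0 ft [-0.1 -1.5 -0.1] q [-0.74  0.55  0.34  1.38 -0.18  1.25 -0.09]
px [259. 114.] n 809 top 0.1021 topcirc [0.762  0.1832 0.0432] allcirc [0.7372 0.1861 0.0674] rect [array([0.762, 0.184]), array([0.084, 0.08 ]), np.float64(0.955)]
px [228. 154.] n 69 top 0.0757 topcirc [0.6401 0.2782 0.018 ] allcirc [0.642  0.2853 0.0353] rect [array([0.641, 0.277]), array([0.036, 0.007]), np.float64(29.038)]
px [410. 168.] n 296 top 0.0627 topcirc [ 0.5903 -0.2735  0.0265] allcirc [ 0.5891 -0.2777  0.0308] rect [array([ 0.591, -0.273]), array([0.049, 0.049]), np.float64(44.323)]
px [357. 220.] n 1351 top 0.021 topcirc [ 0.436  -0.1113  0.0844] allcirc [ 0.4361 -0.1115  0.0847] rect [array([ 0.436, -0.111]), array([0.167, 0.165]), np.float64(89.491)]
px [453. 205.] n 386 top 0.039 topcirc [ 0.4776 -0.4027  0.0442] allcirc [ 0.4781 -0.4038  0.0453] rec
[... 1720 characters left out ...]
0.083, 0.084]), np.float64(47.112)]
px [387. 295.] n 1596 top 0.0735 topcirc [0.6236 0.303  0.0359] allcirc [0.6201 0.3157 0.049 ] rect [array([0.626, 0.3  ]), array([0.059, 0.062]), np.float64(65.434)]
px [500. 292.] n 624 top 0.0272 topcirc [0.4291 0.4377 0.033 ] allcirc [0.4286 0.4371 0.0336] rect [array([0.429, 0.437]), array([0.053, 0.047]), np.float64(52.121)]
px [451. 294.] n 634 top 0.0274 topcirc [0.5059 0.3753 0.0334] allcirc [0.5051 0.3756 0.0343] rect [array([0.506, 0.376]), array([0.051, 0.047]), np.float64(51.13)]
px [372. 356.] n 1880 top 0.0727 topcirc [0.7389 0.3716 0.0381] allcirc [0.7496 0.3757 0.0495] rect [array([0.733, 0.372]), array([0.062, 0.064]), np.float64(70.462)]
```

View pics/w6.png

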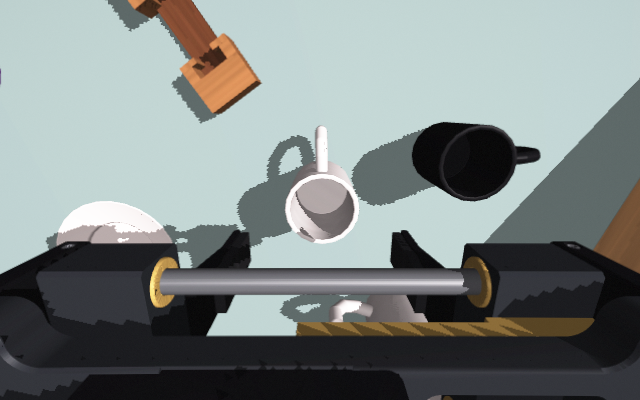

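The shaker stands on the section at (0.436, 0.035) with its top at 0.099. The small mug at (322,208) sits centred between the fingers, handle at right angles to the closing line, and the black mug at (475,160) is clear. I descend and grip.

```bash
python3 -m crank '{"steps":[[[0,0.08,-0.4],[0,0,0]],[[0,0,-0.7],[0,0,0]],[[0,0,-0.8],[0,0,0]],[[0,0,-0.8],[0,0,0]],[[0,0,-0.7],[0,0,0]],[[0,0,-0.5],[0,0,0]],[[0,0,-0.3],[0,0,0]],[[0,0,-0.1],[0,0,0]],[[0,0,0],[0,0,0]],[[0,0,0],[0,0,0]]]}' | grep -E 'pos|force'
python3 -m crank '{"steps":[[[0,0,0],[0,0,0]],[[0,0,0],[0,0,0]],[[0,0,0],[0,0,0]],[[0,0,0],[0,0,0]],[[0,0,0],[0,0,0]],[[0,0,0],[0,0,0]],[[0,0,0],[0,0,0]],[[0,0,0],[0,0,0]]]}' 50 22
python3 -c "from h import *;pose()"
```

```text
ee_pos: [0.6267, 0.2996, -0.0015]
ft_force: [-0.0, 0.6, 1.1]
grip_force: 0.0
time: 21.4
ee_pos: [0.6263, 0.2995, -0.0023]
eef_rot: [0.592, 0.806, 0.0, 0.0]
ft_force: [-0.7, 0.4, 2.2]
width: 0.0601
grip_force: 22.0
t 21.4 tcp [ 0.6263  0.2995 -0.0023] close dir deg 17.46 toolz [ 0.  0. -1.] w 0.0601 grip 22.0 ft [-0.7  0.4  2.2] q [-0.73  0.65  0.31  1.46 -0.21  1.06 -0.07]
```

```bash
python3 -m crank '{"steps":[[[0,0,0.2],[0,0,0]],[[0,0,0.5],[0,0,0]],[[0,0,0.8],[0,0,0]],[[0,0,0.8],[0,0,0]],[[0,0,0.8],[0,0,0]],[[0,0,0.5],[0,0,0]],[[0,-0.3,0.3],[0,0,-0.1]],[[-0.1,-0.6,0],[0,0,-0.2]],[[-0.12,-0.8,0],[0,0,-0.2]],[[-0.12,-0.8,0],[0,0,-0.2]]]}' | grep -E 'pos|grip'
python3 -m crank '{"steps":[[[-0.12,-0.9,0],[0,0,-0.2]],[[-0.12,-0.9,0],[0,0,-0.2]],[[-0.12,-0.9,0],[0,0,-0.2]],[[-0.12,-0.9,0],[0,0,-0.2]],[[-0.12,-0.9,0],[0,0,-0.2]],[[-0.12,-0.9,0],[0,0,-0.2]],[[-0.12,-0.9,0],[0,0,-0.2]],[[-0.12,-0.9,0],[0,0,-0.2]],[[-0.12,-0.9,0],[0,0,-0.2]],[[-0.12,-0.9,0],[0,0,-0.2]]]}' | grep -E 'pos|grip'
python3 -m crank '{"steps":[[[-0.12,-0.9,0],[0,0,-0.2]],[[-0.12,-0.9,0],[0,0,-0.2]],[[-0.12,-0.9,0],[0,0,-0.2]],[[-0.12,-0.9,0],[0,0,-0.2]],[[-0.12,-0.9,0],[0,0,0]],[[-0.05,-0.5,0],[0,0,0]],[[0,-0.1,0],[0,0,0]],[[0,0,0],[0,0,0]],[[0,0,0],[0,0,0]]]}' | grep -E 'pos|grip'
python3 -c "from h import *;pose()"
```

```text
ee_pos: [0.6171, 0.2358, 0.0947]
grip_force: 22.0
ee_pos: [0.5873, 0.0097, 0.0951]
grip_force: 22.0
ee_pos: [0.5717, -0.1142, 0.0949]
grip_force: 22.0
t 23.82 tcp [ 0.5717 -0.1142  0.0949] close dir deg 0.03 toolz [ 0.     0.001 -1.   ] w 0.0604 grip 22.0 ft [-0.8 -0.8 -1.7] q [-0.33  0.34  0.55  1.72 -0.19  1.14  0.27]
```

```bash
python3 -m crank '{"steps":[[[0.04,0.06,-0.3],[0,0,0]],[[0,0,-0.6],[0,0,0]],[[0,0,-0.7],[0,0,0]],[[0,0,-0.7],[0,0,0]],[[0,0,-0.6],[0,0,0]],[[0,0,-0.4],[0,0,0]],[[0,0,-0.25],[0,0,0]],[[0,0,-0.2],[0,0,0]],[[0,0,-0.08],[0,0,0]],[[0,0,0],[0,0,0]]]}' | grep -E 'pos|force'
python3 -m crank '{"steps":[[[0,0,-0.03],[0,0,0]],[[0,0,0],[0,0,0]],[[0,0,0],[0,0,0]]]}' | grep -E 'pos|force'
python3 -m crank '{"steps":[[[0,0,-0.03],[0,0,0]],[[0,0,0],[0,0,0]],[[0,0,0],[0,0,0]]]}' | grep -E 'pos|force'
```

```text
ee_pos: [0.5726, -0.1139, -0.0007]
ft_force: [0.1, -1.7, -1.6]
grip_force: 22.0
ee_pos: [0.5728, -0.1141, -0.001]
ft_force: [-0.6, -0.2, -1.1]
grip_force: 22.0
ee_pos: [0.5725, -0.1141, -0.0022]
ft_force: [0.8, 0.4, -1.5]
grip_force: 22.0
```

```bash
python3 -m crank '{"steps":[[[0,0,-0.03],[0,0,0]],[[0,0,0],[0,0,0]],[[0,0,0],[0,0,0]]]}' | grep -E 'pos|force'
python3 -m crank '{"steps":[[[0,0,-0.02],[0,0,0]],[[0,0,0],[0,0,0]],[[0,0,0],[0,0,0]]]}' | grep -E 'pos|force'
```

```text
ee_pos: [0.5726, -0.1141, -0.0023]
ft_force: [-4.0, 0.9, 5.8]
grip_force: 22.0
ee_pos: [0.5725, -0.114, -0.0024]
ft_force: [-5.6, 1.7, 12.0]
grip_force: 22.0
```

```bash
python3 -m crank '{"steps":[[[0,0,0.03],[0,0,0]],[[0,0,0],[0,0,0]],[[0,0,0],[0,0,0]],[[0,0,0],[0,0,0]],[[0,0,0],[0,0,0]],[[0,0,0],[0,0,0]],[[0,0,0],[0,0,0]],[[0,0,0],[0,0,0]]]}' 78 20| grep -E 'pos|force|width'
python3 -m crank '{"steps":[[[0,0,0.3],[0,0,0]],[[0,0,0.6],[0,0,0]],[[0,0,0.8],[0,0,0]],[[0,0,0.8],[0,0,0]],[[0,0,0.4],[0,0,0]],[[0.1,-0.5,0],[0,0,0]],[[0.1,-0.8,0],[0,0,0]],[[0.1,-0.9,0],[0,0,0]],[[0.1,-0.9,0],[0,0,0]],[[0.1,-0.9,0],[0,0,0]]]}' | grep -E 'pos'
python3 -m crank '{"steps":[[[0.1,-0.9,0],[0,0,0]],[[0.1,-0.9,0],[0,0,0]],[[0,-0.58,0],[0,0,0]],[[0,0,0],[0,0,0]],[[0,0,0],[0,0,0]]]}'| grep -E 'pos'
python3 - <<'E'
from h import *
from m import clusters
pose();clusters(grab('scene'))
c=grab('wrist');cv2.imwrite('pics/w7.png',c['pixels'])
E
```

```text
ee_pos: [0.5724, -0.1141, -0.0028]
ft_force: [0.4, 0.0, 0.8]
width: 0.0781
grip_force: 0.0
ee_pos: [0.5849, -0.2149, 0.0699]
ee_pos: [0.5895, -0.274, 0.0696]
t 27.57 tcp [ 0.5895 -0.274   0.0696] close dir deg -0.12 toolz [-0.  0. -1.] w 0.0774 grip 0.0 ft [0.  0.3 0. ] q [-0.05  0.52  0.57  1.56 -0.3   1.15  0.57]
px [253. 149.] n 212 top 0.1276 topcirc [ 0.5472 -0.2716  0.0099] allcirc [ 0.5087 -0.3537  0.0999] rect [array([ 0.549, -0.271]), array([0.007, 0.02 ]), np.float64(28.983)]
px [226. 153.] n 52 top 0.129 topcirc [ 0.6377 -0.2712  0.0117] allcirc [ 0.6382 -0.2725  0.0129] rect [array([ 0.639, -0.271]), array([0.011, 0.022]), np.float64(25.784)]
px [243. 173.] n 381 top 0.0594 topcirc [ 0.5897 -0.2736  0.0277] allcirc [ 0.5901 -0.2729  0.0282] rect [array([ 0.59 , -0.273]), array([0.053, 0.049]), np.float64(57.992)]
px [318. 190.] n 2310 top 0.0931 topcirc [0.4361 0.0349 0.019 ] allcirc [ 0.4676 -0.0637  0.147 ] rect [array([0.437, 0.035]), array([0.032, 0.036]), np.float64(45.399)]
px [480. 220.] n 185 top 0.0938 topcirc [0.3009 0.3131 0.0133] allcirc [0.3005 0.3128 0.0135]
[... 203 characters left out ...]
0.127, 0.127]), np.float64(37.416)]
px [291. 287.] n 3000 top 0.1004 topcirc [0.7613 0.1823 0.0433] allcirc [0.7385 0.185  0.0662] rect [array([0.762, 0.183]), array([0.084, 0.084]), np.float64(50.806)]
px [500. 292.] n 624 top 0.0269 topcirc [0.4296 0.4375 0.0334] allcirc [0.4296 0.4375 0.0334] rect [array([0.429, 0.437]), array([0.053, 0.047]), np.float64(50.563)]
px [451. 294.] n 629 top 0.0274 topcirc [0.506  0.3749 0.0338] allcirc [0.5058 0.3751 0.0341] rect [array([0.506, 0.375]), array([0.052, 0.047]), np.float64(51.544)]
px [372. 355.] n 1870 top 0.073 topcirc [0.7389 0.3745 0.0387] allcirc [0.7486 0.3788 0.0492] rect [array([0.734, 0.371]), array([0.062, 0.066]), np.float64(70.988)]
```

View pics/w7.png

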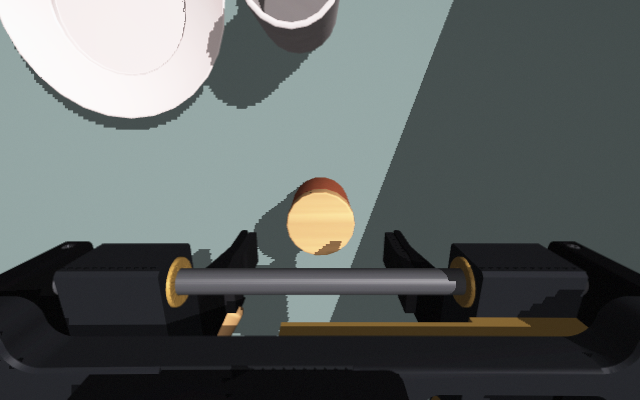

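The mug stands upright behind the large plate (upper edge, about (290,20)). The jar at (320,222) is centred between the fingers, and the brush at (232,320) is out of the way. I descend and grip.

```bash
python3 -m crank '{"steps":[[[0.02,0.02,-0.3],[0,0,0]],[[0,0,-0.6],[0,0,0]],[[0,0,-0.7],[0,0,0]],[[0,0,-0.7],[0,0,0]],[[0,0,-0.6],[0,0,0]],[[0,0,-0.3],[0,0,0]],[[0,0,-0.14],[0,0,0]],[[0,0,0],[0,0,0]],[[0,0,0],[0,0,0]]]}' | grep -E 'pos|force'
python3 -m crank '{"steps":[[[0,0,0],[0,0,0]],[[0,0,0],[0,0,0]],[[0,0,0],[0,0,0]],[[0,0,0],[0,0,0]],[[0,0,0],[0,0,0]],[[0,0,0],[0,0,0]],[[0,0,0],[0,0,0]],[[0,0,0],[0,0,0]]]}' 42 25
python3 -c "from h import *;pose()"
```

```text
ee_pos: [0.5909, -0.273, -0.0131]
ft_force: [-0.3, 0.6, -0.1]
grip_force: 0.0
time: 29.08
ee_pos: [0.5904, -0.2732, -0.0136]
eef_rot: [0.707, 0.707, 0.0, 0.0]
ft_force: [-1.0, 0.2, 2.6]
width: 0.0519
grip_force: 25.0
t 29.08 tcp [ 0.5904 -0.2732 -0.0136] close dir deg -0.05 toolz [ 0.  0. -1.] w 0.0519 grip 25.0 ft [-1.   0.2  2.6] q [-0.03  0.61  0.53  1.61 -0.35  1.01  0.61]
```

```bash
python3 -m crank '{"steps":[[[0,0,0.2],[0,0,0]],[[0,0,0.5],[0,0,0]],[[0,0,0.8],[0,0,0]],[[0,0,0.8],[0,0,0]],[[0,0,0.9],[0,0,0]],[[0,0,0.9],[0,0,0]],[[0,0,0.8],[0,0,0]],[[0,0.2,0.5],[0,0,0]],[[-0.1,0.5,0.2],[0,0,0]],[[-0.2,0.7,0],[0,0,0]]]}' | grep -E 'pos|grip'
python3 -m crank '{"steps":[[[-0.25,0.85,0],[0,0,0]],[[-0.25,0.85,0],[0,0,0]],[[-0.25,0.85,0],[0,0,0]],[[-0.25,0.85,0],[0,0,0]],[[-0.25,0.85,0],[0,0,0]],[[-0.25,0.85,0],[0,0,0]],[[-0.25,0.85,0],[0,0,0]],[[-0.25,0.85,0],[0,0,0]],[[-0.25,0.85,0],[0,0,0]],[[-0.25,0.85,0],[0,0,0]]]}' | grep -E 'pos|grip'
python3 -m crank '{"steps":[[[-0.25,0.85,0],[0,0,0]],[[-0.25,0.85,0],[0,0,0]],[[-0.25,0.85,0],[0,0,0]],[[-0.25,0.85,0],[0,0,0]],[[-0.25,0.85,0],[0,0,0]],[[-0.25,0.85,0],[0,0,0]],[[-0.25,0.85,0],[0,0,0]],[[-0.25,0.85,0],[0,0,0]],[[-0.25,0.85,0],[0,0,0]],[[-0.25,0.85,0],[0,0,0]]]}' | grep -E 'pos|grip'
python3 -m crank '{"steps":[[[-0.25,0.85,0],[0,0,0]],[[-0.25,0.85,0],[0,0,0]],[[-0.25,0.85,0],[0,0,0]],[[-0.13,0.6,0],[0,0,0]],[[0,0.3,0],[0,0,0]],[[0,0,0],[0,0,0]],[[0,0,0],[0,0,0]]]}' | grep -E 'pos|grip'
python3 -c "from h import *;pose()"
```

```text
ee_pos: [0.5832, -0.2383, 0.1275]
grip_force: 25.0
ee_pos: [0.5189, -0.0234, 0.1256]
grip_force: 25.0
ee_pos: [0.4561, 0.1885, 0.1256]
grip_force: 25.0
ee_pos: [0.4356, 0.2726, 0.1259]
grip_force: 25.0
t 32.17 tcp [0.4356 0.2726 0.1259] close dir deg -0.02 toolz [-0.    -0.001 -1.   ] w 0.0517 grip 25.0 ft [-0.1 -0.1 -2.5] q [-0.86  0.13  0.23  1.85 -0.03  1.17 -0.62]
```

```bash
python3 -m crank '{"steps":[[[0.02,0.08,-0.3],[0,0,0]],[[0,0,-0.6],[0,0,0]],[[0,0,-0.8],[0,0,0]],[[0,0,-0.8],[0,0,0]],[[0,0,-0.8],[0,0,0]],[[0,0,-0.7],[0,0,0]],[[0,0,-0.6],[0,0,0]],[[0,0,-0.4],[0,0,0]],[[0,0,-0.25],[0,0,0]],[[0,0,-0.2],[0,0,0]]]}' | grep -E 'pos|force'
python3 -m crank '{"steps":[[[0,0,-0.05],[0,0,0]],[[0,0,0],[0,0,0]],[[0,0,0],[0,0,0]]]}' | grep -E 'pos|force'
python3 -m crank '{"steps":[[[0,0,-0.03],[0,0,0]],[[0,0,0],[0,0,0]],[[0,0,0],[0,0,0]]]}' | grep -E 'pos|force'
```

```text
ee_pos: [0.4366, 0.2745, -0.0106]
ft_force: [-0.8, -0.3, -1.7]
grip_force: 25.0
ee_pos: [0.4369, 0.2754, -0.0106]
ft_force: [0.1, -0.2, -2.0]
grip_force: 25.0
ee_pos: [0.4366, 0.2754, -0.0116]
ft_force: [-0.0, 0.1, -1.5]
grip_force: 25.0
```

```bash
python3 -m crank '{"steps":[[[0,0,-0.06],[0,0,0]],[[0,0,0],[0,0,0]],[[0,0,0],[0,0,0]]]}' | grep -E 'pos|force'
python3 -m crank '{"steps":[[[0,0,-0.03],[0,0,0]],[[0,0,0],[0,0,0]],[[0,0,0],[0,0,0]]]}' | grep -E 'pos|force'
```

```text
ee_pos: [0.4364, 0.2752, -0.0135]
ft_force: [-0.2, 1.0, -1.7]
grip_force: 25.0
ee_pos: [0.4364, 0.2753, -0.0137]
ft_force: [-3.6, -2.3, 5.5]
grip_force: 25.0
```

Contact with the board. I release, retreat upward and check.

```bash
python3 -m crank '{"steps":[[[0,0,0],[0,0,0]],[[0,0,0],[0,0,0]],[[0,0,0],[0,0,0]],[[0,0,0],[0,0,0]],[[0,0,0],[0,0,0]],[[0,0,0],[0,0,0]],[[0,0,0],[0,0,0]],[[0,0,0],[0,0,0]]]}' 78 20| grep -E 'pos|force|width'
python3 -m crank '{"steps":[[[0,0,0.3],[0,0,0]],[[0,0,0.6],[0,0,0]],[[0,0,0.8],[0,0,0]],[[0,0,1],[0,0,0]],[[0,0,1],[0,0,0]],[[0,0,1],[0,0,0]],[[0,0,1],[0,0,0]],[[0,1,0],[0,0,0]],[[0,1,0],[0,0,0]],[[0,1,0],[0,0,0]]]}' | grep -E 'pos'
python3 -m crank '{"steps":[[[0,1,0],[0,0,0]],[[0,1,0],[0,0,0]],[[0,1,0],[0,0,0]],[[0,0.5,0],[0,0,0]],[[0,0,0],[0,0,0]],[[0,0,0],[0,0,0]]]}' | grep -E 'pos'
python3 - <<'E'
from h import *
from m import clusters
pose();c=grab('scene');clusters(c,.008);print();clusters(grab('top'))
cv2.imwrite('pics/s8.png',c['pixels'])
E
```

```text
ee_pos: [0.4364, 0.2752, -0.0143]
ft_force: [-0.4, 0.3, -1.1]
width: 0.078
grip_force: 0.0
ee_pos: [0.4368, 0.3512, 0.1297]
ee_pos: [0.4365, 0.4372, 0.1282]
t 36.0 tcp [0.4365 0.4372 0.1282] close dir deg -0.02 toolz [ 0.    -0.001 -1.   ] w 0.078 grip 0.0 ft [ 1.3 -0.2 -0.4] q [-0.99  0.35  0.16  1.57 -0.06  1.22 -0.82]
px [253. 150.] n 206 top 0.0363 topcirc [ 0.4788 -0.402   0.0453] allcirc [ 0.4788 -0.402   0.0453] rect [array([ 0.479, -0.403]), array([0.086, 0.04 ]), np.float64(61.39)]
px [318. 190.] n 2320 top 0.0923 topcirc [0.436  0.0351 0.0194] allcirc [ 0.4686 -0.0633  0.1463] rect [array([0.439, 0.036]), array([0.031, 0.037]), np.float64(30.01)]
px [480. 221.] n 177 top 0.0933 topcirc [0.3005 0.3126 0.01  ] allcirc [0.3009 0.3116 0.0112] rect [array([0.303, 0.313]), array([0.02 , 0.005]), np.float64(89.396)]
px [392. 227.] n 877 top 0.0168 topcirc [0.4355 0.1612 0.0656] allcirc [0.4355 0.1612 0.0656] rect [array([0.435, 0.162]), array([0.126, 0.127]), np.float64(74.963)]
px [431. 245.] n 678 top 0.0611 topcirc [0.4349 0.2725 0.0272] allcirc [0.4349 0.2725 0.0272] rect [arr
[... 1710 characters left out ...]
y([0.085, 0.04 ]), np.float64(61.182)]
px [266. 219.] n 817 top 0.02 topcirc [0.438  0.1631 0.0646] allcirc [0.438  0.1631 0.0646] rect [array([0.439, 0.163]), array([0.127, 0.125]), np.float64(89.988)]
px [228. 219.] n 298 top 0.0632 topcirc [0.4372 0.2734 0.0263] allcirc [0.4371 0.2737 0.0267] rect [array([0.437, 0.273]), array([0.051, 0.049]), np.float64(46.988)]
px [308. 220.] n 358 top 0.1002 topcirc [0.4358 0.0345 0.0183] allcirc [0.4357 0.0357 0.0411] rect [array([0.436, 0.034]), array([0.033, 0.032]), np.float64(44.593)]
px [173. 223.] n 248 top 0.0299 topcirc [0.43   0.4368 0.0322] allcirc [0.4296 0.4357 0.0339] rect [array([0.43 , 0.437]), array([0.052, 0.045]), np.float64(51.549)]
```

View pics/s8.png

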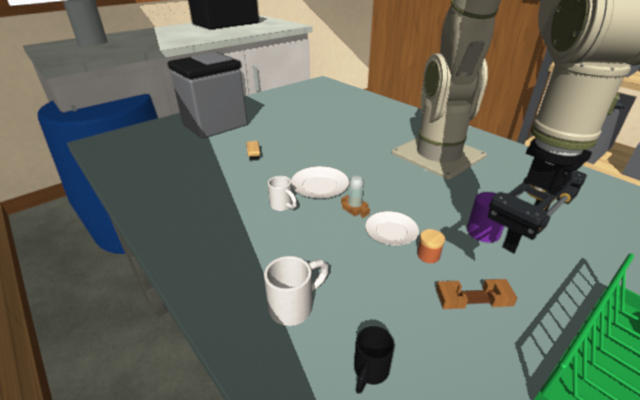

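All is in place: the mug (281,193) is behind the large plate, the shaker (355,193) is on the section, and the jar (431,245) is outside the small plate. Every item is upright and the arm is clear. I hand in.

```bash
python3 -c "from h import *;print(ticket.close_job())"
```

```text
the job is handed in; nothing more can be done
None
```

The job is handed in at about 36 s of the 102 s allowed: by the last camera measurements the middle section, shaker, mug and jar all stand within the required limits and the plates and brush have not moved, but the hand-in returned no verdict.

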